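# Reset the clock tester through its pin hole

## Task

Clear the clock tester on the bench: with the fingers, press its round key, then its square key, then its bar-shaped key, one at a time, each right down and let back up. Then take the long-handled stylus out of the tool block, put its thin shank through the small hole in the top of the tester and push the hidden reset button all the way down. Finish while still holding the button down with the stylus in the gripper, keys all up; leave the awl, hammer, jar and cone-shaped weight where they are.

Things in the scene. Friction and masses are not known exactly. Their poses are not given: they have to be found in the camera images.
- tester: The clock tester: a grey metal case fixed to the bench, 200 mm (x) by 230 mm (y), flat top face 60 mm above the bench. Origin at the centre of its underside; z up. On its near half (own x = -55 mm) stand three keys side by side 66 mm apart in any order; on its far half, in the middle of the width, is the reset hole, with a flat green display in a black frame to its +y side and sounder slots to its -y side (neither stands more than 3 mm proud).
- reset_hole (a point): Centre of the mouth of the round 16 mm hole in the tester's top face, at the level of the face (60 mm above the bench; own x = +55 mm, y = 0 of the tester). The top plate is 6 mm thick and the case is hollow below it. The reset button lies straight below.
- reset_button_top (a point): Centre of the top of the recessed reset button, a white disc of 22 mm diameter straight under the hole, 24 mm below the tester's top face when up. It moves straight down with a spring.
- reset_button (a joint): Travel of the reset button: 0 up, 0.008 m fully down (hard stop). The spring starts at about 1.8 N and reaches 6 N fully down; it springs back when let go.
- round_key_top (a point): Centre of the top of the round key: grey, 28 mm diameter, its top 20 mm above the tester's face (80 mm above the bench) when up, in a black frame 9 mm high.
- round_key (a joint): Travel of the round key: 0 up, 0.006 m fully down (hard stop). Spring from about 1.5 N to 5 N fully down; springs back.
- square_key_top (a point): Centre of the top of the square key: grey, 26 by 26 mm, its top 20 mm above the tester's face when up, in a black frame 9 mm high.
- square_key (a joint): Travel of the square key: 0 up, 0.006 m fully down (hard stop). Spring from about 1.5 N to 5 N fully down; springs back.
- bar_key_top (a point): Centre of the top of the bar-shaped key: grey, 46 mm along the tester's x by 16 mm along its y, its top 20 mm above the tester's face when up, in a black frame 9 mm high.
- bar_key (a joint): Travel of the bar key: 0 up, 0.006 m fully down (hard stop). Spring from about 1.5 N to 5 N fully down; springs back.
- tool_block: Wooden tool block fixed to the bench, 60 mm (x) by 160 mm (y), 70 mm high. Origin at the centre of its underside; z up. Two 10 mm holes, 67 mm deep, at own y = -45 and +45 mm: the stylus stands in one and the awl in the other, either way round.
- stylus: The stylus, about 60 g, standing upright in the tool block, shank down: straight round pale wooden handle of 22 mm diameter and 75 mm length with a brass ring at its foot, and a steel shank of 6 mm diameter and 62 mm length below. Origin on the axis where the handle's flat foot meets the shank (it rests on the block's top, 70 mm above the bench, at the start); z points along the handle, away from the tip.
- stylus_grip (a point): Point on the stylus's axis 40 mm above the foot of the handle: where to grip it.
- stylus_tip (a point): Tip of the stylus's shank, on its axis 62 mm below the foot of the handle.
- awl: Bystander: a palm awl standing in the other hole of the tool block, with a dark wooden mushroom knob 38 mm wide and 46 mm high and a short hidden shank of 25 mm. Origin on its axis at the foot of the knob. Leave it there.
- hammer: Bystander: a hammer lying on the bench beyond the tool block, handle along its own x. Leave it.
- stain_bottle: Bystander: a small amber jar with a black cap, 54 mm diameter, 85 mm high, to the right of the tester. Origin at the centre of its underside. Leave it.
- cone_weight: Bystander: a dark pine-cone-shaped clock weight standing upright, 54 mm diameter, 96 mm high, to the left of the tool block. Origin at the centre of its underside. Leave it.

How it is judged (in metres and radians):
On the way, in this order (a step that is already met when the one before it is completed fails the run):
1. the round key is pressed down with the fingers, the other keys up (value of joint round_key above 0.004 m and contact force between the fingers and round_key above 0.5 N and value of joint each of square_key, bar_key below 0.002 m), for 0.05 s.
2. the square key is pressed down with the fingers, the other keys up (value of joint square_key above 0.004 m and contact force between the fingers and square_key above 0.5 N and value of joint each of round_key, bar_key below 0.002 m), for 0.05 s.
3. the bar key is pressed down with the fingers, the other keys up (value of joint bar_key above 0.004 m and contact force between the fingers and bar_key above 0.5 N and value of joint each of round_key, square_key below 0.002 m), for 0.05 s.
4. the stylus is lifted clear of the tool block in the gripper, all keys up (height (world z) of stylus_tip above 0.072 m and contact force between the fingers and stylus above 2 N and value of joint each of round_key, square_key, bar_key below 0.002 m), for 0.1 s.
At the end, for the whole second after the job is handed in: Stylus in the fingers (over 2 N), within 0.3 rad of upright, tip through the hole 26 mm or more below the tester's face and within 9 mm of the hole's axis, keeping the reset button over 6 mm of its 8 mm down with over 2 N; all keys up (under 2 mm) (value of joint reset_button above 0.006 m and contact force between stylus and reset_button above 2 N and contact force between the fingers and stylus above 2 N and horizontal distance between stylus_tip and reset_hole below 0.009 m and z of stylus_tip in the frame of reset_hole below -0.026 m and angle between stylus's own z axis and vertical below 0.3 rad and value of joint each of round_key, square_key, bar_key below 0.002 m); the arm keeps its last pose, push and grip.
It fails at once if two keys are pressed at once (value of joint each of round_key, square_key above 0.003 m or value of joint each of round_key, bar_key above 0.003 m or value of joint each of square_key, bar_key above 0.003 m).
It fails at once if the awl, hammer, jar or cone weight is moved by more than 20 mm (distance of any of awl, hammer, stain_bottle, cone_weight from where it was at the start of the episode above 0.02 m).
It also fails if it takes over 54 s, if anything falls off the work surface, if the arm or the gripper's body presses on something with over 40 N, if the wrist force passes 120 N, or if a joint passes its speed limit or range.

## Robot

A 6-joint arm with a two-finger parallel gripper is mounted at the origin on the work surface. World frame = base frame: x ahead of the robot, y to its left, z up, the work surface at z = 0. Lengths are in mm, angles in rad, forces in N, time in s.
With the tool pointing down it reaches from about 350 to 975 mm from the base axis. Payload 7.1 kg.
Tool frame: the origin (TCP) lies midway between the tips of the shut fingers; the grasp point (between the pads) lies ctrl.grip_point_offset behind it (ctrl.grip_point_offset is the distance from the TCP to the grasp point, in mm); z points along the fingers, y is the line along which they close (so a half turn about z gives the same grasp; the last joint's range is limited). The gripper opens to 88 mm and grips with 3 to 60 N. Pads are 20 mm wide; open, the fingers measure 115 mm over their backs; the gripper's body (75 mm by 178 mm) begins 61 mm behind the grasp point.
Start: joints at [-1.225, 0.423, 1.63, -0, 1.089, -0.019], TCP at [222.993, -583.848, 222.675] pointing down, gripper open.
Joint ranges: [-3, 3], [-0.9, 2.11], [0.09, 2.58], [-1.31, 4.45], [0.11, 2.69], [-2.54, 2.54]. Speed limits (rad/s): [2.39, 2.39, 3.01, 3.14, 3.14, 3.14].

## Interface

Orientations are given as a rotation vector (axis times angle).
In Python, from workcell import ctrl, get_image, close_job, finder gives the robot as it stands.
- The arm moves only by the tool servo_tool, never from a script. Its argument "deltas" is a list of rows, each a list of 2 entries, a list of its own where there are three numbers: the shift along the tool's x, y, z in mm, then the turn, a rotation vector about the tool's x, y, z in rad. A call has 1 to 5 rows; each row is the pose to reach, as a shift and turn from the pose commanded when the call began, along the tool's axes at that moment; what a row does not reach only later rows make up. A row lasts 1/12 s, in which the tool goes at most 41.7 mm and 7.16 degrees, less where a joint would pass 70% of its speed; a pose out of reach is approached as far as the arm can. A call with a gripper value outside its range is refused whole. "grip" is the closure, from -1 (fully open) to 1 (shut), so that 0 is half open, set as the call begins (left out, the last holds). The fingers move at their own pace and stop on an object; the grip force is fixed at half the most. Time passes only in rows, so rows that repeat a pose let the fingers close. It gives the time, the measured TCP pose, the force, the opening and the grip force at its end, in the units of the state.
- ctrl.get_obs(): the state, without advancing time (a new reading comes with each control period).
- get_image(name): name is "scene" or "top" or "wrist"; returns a dict with "frame" (420x560x3 uint8, blue, green, red), "depth" (420x560 float32, mm along the optical axis (not along the pixel's ray), 0 where there is no reading), "K" (3x3 intrinsics, pixels), "dist" ([k1, k2, p1, p2, k3] as OpenCV has them; the pictures are not rectified), "pose" (4x4, takes a point from camera to world coordinates). Camera axes: x right, y down, z forward; pixel columns grow to the right and rows downward; lengths in mm; the calibration is good to about 2 mm. A picture is of the moment at which its call begins.
- close_job(): hands the job in; it is judged then, once.
Trained networks look in a picture, given as the dict that the camera call returned (one of the last four; its "shot" number tells which), for a name from the list of things; names that differ only in an ending like _2 or _b are one class to them, and where a whole thing is asked for, a point or a joint stands for the part that bears it (a point fixed in the world has none). Each returns a list of dicts, best first, with "score" (0 to 1); they miss things now and then, are a little off and sometimes report something else, mostly with a low value. They report only what shows in the picture. A call takes as long as a camera call.
- finder.search_frame(query, picture): "rect" ([centre column, centre row, width, height] as shares, 0 to 1, of the picture: columns of its width, rows of its height, round what is visible of it).
- finder.silhouettes(query, picture): "mask" (420x560 bool, what is visible of it) and "rect" ([centre column, centre row, width, height] as shares, 0 to 1, of the picture: columns of its width, rows of its height, round what is visible of it).
The state is a dict: "t": time; "qpos": joint angles; "qvel": joint speeds; "joint_torque": joint torques, N m; "ee_pos": TCP position; "orientation": TCP orientation; "ft_force": force on the tool from outside, world axes, zero at the start; "moment": the same for the moment, N m; "width": finger opening in mm; "grasp_force": force on a finger pad.
Only numpy, scipy, OpenCV 4.12 (cv2) and the standard library are available. Lean on these libraries where they do the work, as an engineer would, in place of code of your own. Each camera call takes 0.05 s, during which the arm holds its last target. There are 200 camera calls.

## Working session

There is one attempt and no reset: what is moved stays moved. The work goes in short steps, Python scripts to look and compute and a tool call to move; the robot and the scene stay as the last step left them, time stands still between calls to the robot, and variables do not carry over. Pictures are saved under pics/ and viewed, at most 10 in all, crops included, and the job is handed in when it is done.

Besides the shell and the picture viewer there is one more tool, called after ">>>" by a JSON object that holds its "fn" and its "kwargs", one argument or row to a line. servo_tool: Moves the arm, as the interface text tells. Its arguments: {"type":"object","properties":{"deltas":{"type":"array","items":{"type":"array"}},"grip":{"type":"number"}},"required":["deltas"]}

```bash
mkdir -p pics
cat > h.py <<'E'
import numpy as np, cv2
from workcell import ctrl, get_image, close_job, finder
from scipy.spatial.transform import Rotation as R
def pts(im):
    h,w=im['depth'].shape
    u,v=np.meshgrid(np.arange(w),np.arange(h))
    n=cv2.undistortPoints(np.stack([u,v],-1).reshape(-1,1,2).astype(float),im['K'],im['dist']).reshape(h,w,2)
    d=im['depth']
    P=np.dstack([n*d[...,None],d])
    return P@im['pose'][:3,:3].T+im['pose'][:3,3]
def at_z(im,u,v,z):
    n=cv2.undistortPoints(np.array([[[u,v]]],float),im['K'],im['dist']).ravel()
    r=im['pose'][:3,:3]@np.array([*n,1]); c=im['pose'][:3,3]
    return c+r*(z-c[2])/r[2]
E
python3 - <<'E'
from h import *
o=ctrl.get_obs(); print(o, ctrl.grip_point_offset)
for n in('top','scene'):
    im=get_image(n); cv2.imwrite(f'pics/{n}1.png',im['frame']); P=pts(im); print(n,im['pose'].round(2).tolist())
    for q in('tester','round_key','square_key','bar_key','stylus','awl','tool_block','hammer','stain_bottle','cone_weight'):
        for s in finder.silhouettes(q,im)[:2]:
            m=s['mask']&(im['depth']>0); p=P[m]
            r=np.array(s['rect'])*[560,420,560,420]
            if len(p): print(q,round(s['score'],2),r.round(),'med',np.median(p,0).round(1),'lo',np.percentile(p,3,0).round(),'hi',np.percentile(p,97,0).round(),len(p))
E
```

```text
{'t': 0.0, 'qpos': array([-1.22499344e+00,  4.23831626e-01,  1.63071939e+00, -1.50511793e-05,
        1.08861761e+00, -1.89669526e-02]), 'qvel': array([ 8.95336455e-04,  3.52276649e-03,  5.77030979e-04,  1.71634094e-05,
        1.89207954e-03, -6.85526790e-04]), 'joint_torque': array([ 9.53077069e-04, -5.44625008e+01, -2.73662746e+01,  6.44766726e-02,
        2.28003028e-02, -1.43702873e-04]), 'ee_pos': array([ 222.80107447, -583.3159248 ,  221.89591924]), 'orientation': array([-3.08795689e+00, -5.69536932e-01,  4.23197670e-04]), 'ft_force': array([-0.4374193 ,  0.02304426, -0.88813753]), 'moment': array([-0.00159624, -0.02676266,  0.00702554]), 'grasp_force': 0.0, 'width': 87.76750120063832} 18.700000000000003
top [[-0.0, -1.0, 0.08, 466.16], [-1.0, 0.0, 0.0, 40.63], [-0.0, -0.08, -1.0, 1204.78], [0.0, 0.0, 0.0, 1.0]]
round_key 0.68 [195. 220.  12.   7.] med [508.8 267.7 141.9] lo [500. 263.  82.] hi [518. 280. 148.] 88
bar_key 0.42 [315. 220.  11.  13.] med [508.7 -54.6  80.2] lo [489. -65.  74.] hi [530. -46.  85.] 98
awl 0.48 [225. 217.  13.  14.] med [515.5 184.  112.7] lo [500.
[... 1063 characters left out ...]
11.3] lo [508. 169.  73.] hi [535. 200. 119.] 195
awl 0.28 [349. 228.  68.  36.] med [538.4 232.5  69.9] lo [488. 155.   8.] hi [548. 306.  75.] 1859
tool_block 0.82 [351. 227.  69.  33.] med [538.3 231.   69.6] lo [488. 153.   6.] hi [548. 307.  76.] 1919
tool_block 0.2 [451. 230.  28.  29.] med [511.8 481.5  59.5] lo [484. 466.   5.] hi [523. 506.  97.] 536
stain_bottle 0.71 [120. 198.  27.  38.] med [ 523.8 -384.6   60.5] lo [ 492. -415.    6.] hi [ 538. -367.   89.] 666
cone_weight 0.9 [449. 232.  28.  29.] med [512.2 480.9  59.7] lo [486. 466.  16.] hi [523. 505.  97.] 508
cone_weight 0.19 [219. 197.  14.  11.] med [ 496.8 -118.7   81.7] lo [ 468. -135.   64.] hi [ 507. -106.   86.] 109
```

Run:
```python
import cv2
a=cv2.imread('pics/top1.png');cv2.imwrite('pics/c1.png',cv2.resize(a[130:270,170:400],None,fx=3.4,fy=3.4,interpolation=cv2.INTER_CUBIC))
```

```text
(no output)
```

View pics/c1.png

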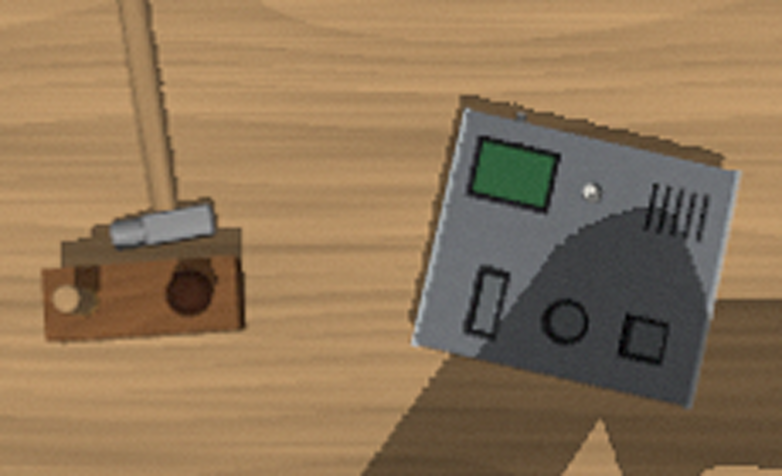

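The top view shows the tester turned slightly. In the crop, bar is at (488,303), round at (566,321), square at (644,340) and the hole at (591,191). The stylus is at the left end of the block (66,298), the awl at the right (190,292), and the hammer head is just beyond the block. I'll fit the tester's pose next.

```bash
cat >> h.py <<'E'
def fit(A,B):
    a=A-A.mean(0);b=B-B.mean(0)
    th=np.arctan2((a[:,0]*b[:,1]-a[:,1]*b[:,0]).sum(),(a*b).sum())
    M=np.array([[np.cos(th),-np.sin(th)],[np.sin(th),np.cos(th)]])
    t=B.mean(0)-M@A.mean(0); return th,M,t
E
python3 - <<'E'
from h import *
im=get_image('top'); P=pts(im)
c=lambda x,y:(170+(x+.5)/3.4-.5,130+(y+.5)/3.4-.5)
px=[c(488,303),c(566,321),c(644,340),c(591,191)]
B=np.array([at_z(im,*p,z)[:2] for p,z in zip(px,(69,69,69,60))])
A=np.array([[-55,66],[-55,0],[-55,-66],[55,0.]])
th,M,t=fit(A,B); print(th,t,'res',(A@M.T+t-B).round(1).tolist())
print('bar,round,square,hole',(A@M.T+t).round(1).tolist())
# corners from depth: top face points
m=(np.abs(P[...,2]-60)<6)&(P[...,1]<80)&(P[...,1]>-260)&(P[...,0]<720)&(P[...,0]>380)
print('minAreaRect',cv2.minAreaRect(P[m][:,:2].astype(np.float32)))
r=P[m][:,:2]; print(np.median(P[m][:,2]))
m=(np.abs(P[...,2]-70)<8)&(P[...,1]<340)&(P[...,1]>130)&(P[...,0]<600)&(P[...,0]>430); print('block',cv2.minAreaRect(P[m][:,:2].astype(np.float32)))
m=(P[...,2]>135)&(P[...,1]<340)&(P[...,1]>230)&(P[...,0]<600)&(P[...,0]>430); print('sty',P[m].mean(0),m.sum())
E
```

```text
-0.22337576706878198 [ 548.27975317 -131.86921542] res [[-0.3, 0.6], [0.0, 0.2], [1.2, -0.1], [-0.9, -0.7]]
bar,round,square,hole [[509.3, -55.3], [494.6, -119.7], [480.0, -184.0], [601.9, -144.1]]
minAreaRect ((547.3735961914062, -132.25326538085938), (239.91603088378906, 201.83416748046875), 76.92232513427734)
60.423654245665375
block ((513.1239624023438, 230.2620849609375), (60.49001693725586, 159.13182067871094), 4.228009223937988)
sty [509.64225998 272.60316045 144.70438098] 57
```

>>> {"fn": "servo_tool", "kwargs": {
  "deltas": [
    [[30,-24,4],[0,0,0.073]],
    [[60,-48,8],[0,0,0.146]],
    [[90,-72,12],[0,0,0.219]],
    [[120,-96,16],[0,0,0.292]],
    [[150,-120,20],[0,0,0.365]]
  ],
  "grip": 1
}}

```text
t: 1.57
ee_pos: [320.8, -416.8, 202.6]
orientation: [3.141, -0.007, 0.0]
ft_force: [0.9, 0.2, -0.1]
width: 57.8
grasp_force: 0.0
```

>>> {"fn": "servo_tool", "kwargs": {
  "deltas": [
    [[20,-35,5],[0,0,0]],
    [[40,-70,10],[0,0,0]],
    [[60,-105,15],[0,0,0]],
    [[80,-140,20],[0,0,0]],
    [[100,-175,25],[0,0,0]]
  ]
}}

```text
t: 1.98
ee_pos: [421.0, -241.6, 177.7]
orientation: [3.141, -0.001, 0.001]
ft_force: [1.0, -0.1, -0.1]
width: 24.6
grasp_force: 0.0
```

>>> {"fn": "servo_tool", "kwargs": {
  "deltas": [
    [[20,-33,5],[0,0,0]],
    [[40,-66,10],[0,0,0]],
    [[60,-99,20],[0,0,0]],
    [[75,-123,30],[0,0,0]],
    [[75,-123,30],[0,0,0]]
  ]
}}

```text
t: 2.4
ee_pos: [497.0, -116.4, 146.5]
orientation: [-3.141, -0.006, 0.001]
ft_force: [-0.3, -0.1, 0.1]
width: 0.5
grasp_force: 0.0
```

Run:
```python
from h import *
print(ctrl.get_obs()['ee_pos'])
im=get_image('wrist'); cv2.imwrite('pics/w1.png',im['frame']); P=pts(im); print(im['pose'].round(2).tolist())
for q in('round_key','square_key','bar_key'):
    for s in finder.silhouettes(q,im)[:2]:
        m=s['mask']&(im['depth']>0); p=P[m]
        r=np.array(s['rect'])*[560,420,560,420]
        if len(p): print(q,round(s['score'],2),r.round(),'med',np.median(p,0).round(1),'lo',np.percentile(p,3,0).round(),'hi',np.percentile(p,97,0).round(),len(p))
```

```text
[ 497.0298696  -116.44431708  146.48558818]
[[0.0, -0.96, -0.26, 568.91], [-1.0, -0.0, 0.0, -116.58], [-0.0, 0.26, -0.96, 308.97], [0.0, 0.0, 0.0, 1.0]]
round_key 0.62 [282. 216.  31.  35.] med [ 497.5 -120.    80.3] lo [ 484. -132.   70.] hi [ 509. -108.   82.] 947
square_key 0.68 [361. 234.  44.  38.] med [ 482.8 -183.2   80.2] lo [ 469. -197.   70.] hi [ 495. -170.   81.] 1126
square_key 0.57 [308. 141. 327. 282.] med [ 572.1 -134.5   60.6] lo [ 460. -246.   59.] hi [649. -21.  63.] 60372
bar_key 0.72 [207. 201.  30.  60.] med [512.1 -57.2  80.3] lo [490. -67.  73.] hi [532. -47.  82.] 1176
```

View pics/w1.png

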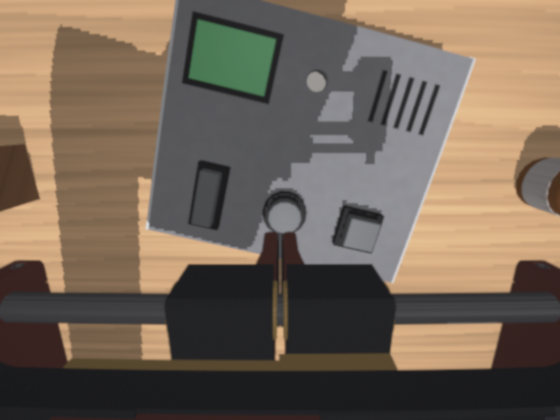

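The wrist view agrees with the top fit: round key (284,214), square (361,232), bar (208,195), hole (316,81). Next, press the round key.

>>> {"fn": "servo_tool", "kwargs": {
  "deltas": [
    [[-1,3.5,30],[0,0,0]],
    [[-1,3.5,55],[0,0,0]],
    [[-1,3.5,64],[0,0,0]],
    [[-1,3.5,69],[0,0,0]],
    [[-1,3.5,73],[0,0,0]]
  ]
}}

```text
t: 3.02
ee_pos: [493.6, -124.5, 74.8]
orientation: [-3.141, 0.002, 0.002]
ft_force: [-2.7, -1.6, 5.3]
width: 0.8
grasp_force: 2.3
```

>>> {"fn": "servo_tool", "kwargs": {
  "deltas": [
    [[0,0,0],[0,0,0]],
    [[0,0,0],[0,0,0]]
  ]
}}

```text
t: 3.18
ee_pos: [494.5, -124.2, 75.6]
orientation: [3.141, -0.001, 0.001]
ft_force: [-3.6, -1.8, 4.6]
width: 0.4
grasp_force: 2.0
```

>>> {"fn": "servo_tool", "kwargs": {
  "deltas": [
    [[0,-3,2],[0,0,0]],
    [[0,-3,2.5],[0,0,0]],
    [[0,-3,2.5],[0,0,0]]
  ]
}}

```text
t: 3.43
ee_pos: [495.7, -121.7, 74.2]
orientation: [3.139, 0.001, 0.005]
ft_force: [-5.4, -5.7, 15.2]
width: 0.5
grasp_force: 7.5
```

>>> {"fn": "servo_tool", "kwargs": {
  "deltas": [
    [[0,0,-30],[0,0,0]],
    [[-3,16,-40],[0,0,0]],
    [[-9,45,-40],[0,0,0]],
    [[-13,63,-35],[0,0,0]],
    [[-13,63,-35],[0,0,0]]
  ]
}}

```text
t: 3.85
ee_pos: [482.1, -186.0, 107.9]
orientation: [3.14, -0.004, 0.005]
ft_force: [-0.2, -0.7, 0.6]
width: 0.5
grasp_force: 0.0
```

>>> {"fn": "servo_tool", "kwargs": {
  "deltas": [
    [[0,0,15],[0,0,0]],
    [[0,0,28],[0,0,0]],
    [[0,0,33],[0,0,0]],
    [[0,0,35],[0,0,0]],
    [[0,0,35],[0,0,0]]
  ]
}}

```text
t: 4.27
ee_pos: [482.2, -183.4, 74.1]
orientation: [3.141, 0.0, 0.001]
ft_force: [-5.6, 0.9, 18.4]
width: 0.3
grasp_force: 9.0
```

>>> {"fn": "servo_tool", "kwargs": {
  "deltas": [
    [[0,0,-30],[0,0,0]],
    [[7,-30,-40],[0,0,0]],
    [[15,-66,-40],[0,0,0]],
    [[24,-104,-40],[0,0,0]],
    [[29,-128,-35],[0,0,0]]
  ]
}}

```text
t: 4.68
ee_pos: [512.0, -52.7, 108.7]
orientation: [-3.141, -0.0, -0.005]
ft_force: [1.5, 0.0, -0.3]
width: 0.4
grasp_force: 0.0
```

>>> {"fn": "servo_tool", "kwargs": {
  "deltas": [
    [[0,0,0],[0,0,0]],
    [[0,0,20],[0,0,0]],
    [[0,0,31],[0,0,0]],
    [[0,0,35],[0,0,0]],
    [[0,0,35],[0,0,0]]
  ]
}}

```text
t: 5.1
ee_pos: [510.8, -55.1, 74.0]
orientation: [-3.14, 0.002, -0.0]
ft_force: [-5.1, 8.2, 23.1]
width: 0.6
grasp_force: 11.6
```

>>> {"fn": "servo_tool", "kwargs": {
  "deltas": [
    [[0,0,-35],[0,0,0]],
    [[0,-8,-75],[0,0,0]],
    [[0,-38,-100],[0,0,0]],
    [[0,-74,-120],[0,0,0]],
    [[0,-114,-128],[0,0,0]]
  ]
}}

```text
t: 5.52
ee_pos: [511.7, 58.3, 203.4]
orientation: [-3.141, 0.006, -0.007]
ft_force: [1.9, -0.5, -0.6]
width: 0.3
grasp_force: 0.0
```

>>> {"fn": "servo_tool", "kwargs": {
  "deltas": [
    [[0,-41,0],[0,0,0]],
    [[0,-82,0],[0,0,0]],
    [[0,-123,0],[0,0,0]],
    [[0,-164,0],[0,0,0]],
    [[0,-196,0],[0,0,0]]
  ],
  "grip": -0.2
}}

```text
t: 5.93
ee_pos: [510.0, 256.5, 200.1]
orientation: [-3.141, 0.0, 0.001]
ft_force: [1.1, 0.1, -0.2]
width: 30.2
grasp_force: 0.0
```

>>> {"fn": "servo_tool", "kwargs": {
  "deltas": [
    [[0,-20,0],[0,0,0]],
    [[0,-20,0],[0,0,0]],
    [[0,-20,0],[0,0,0]]
  ]
}}

```text
t: 6.18
ee_pos: [510.0, 274.4, 199.7]
orientation: [3.141, 0.002, -0.002]
ft_force: [0.5, -0.9, -0.3]
width: 49.9
grasp_force: 0.0
```

Run:
```python
from h import *
print(ctrl.get_obs()['ee_pos'])
im=get_image('wrist'); cv2.imwrite('pics/w2.png',im['frame']); P=pts(im)
for q in('stylus','awl'):
    for s in finder.silhouettes(q,im)[:2]:
        m=s['mask']&(im['depth']>0); p=P[m]
        r=np.array(s['rect'])*[560,420,560,420]
        if len(p): 
            print(q,round(s['score'],2),r.round(),'med',np.median(p,0).round(1),'lo',np.percentile(p,3,0).round(),'hi',np.percentile(p,97,0).round(),len(p))
            t=p[p[:,2]>p[:,2].max()-6]; print(t.mean(0),len(t))
```

```text
[510.0243656  274.41707198 199.6864682 ]
stylus 0.66 [278. 209.  26.  47.] med [517.8 274.8 143.7] lo [503. 265.  71.] hi [523. 285. 146.] 1044
[512.97698233 274.35158108 145.00138778] 577
stylus 0.18 [379. 197.  40.  41.] med [521.6 188.4 112.2] lo [504. 172.  99.] hi [536. 202. 116.] 1376
[519.06967089 185.33288555 114.37782679] 754
awl 0.95 [381. 198.  40.  40.] med [521.5 188.4 112.3] lo [504. 172. 101.] hi [536. 202. 116.] 1361
[519.06967089 185.33288555 114.37782679] 754
```

View pics/w2.png

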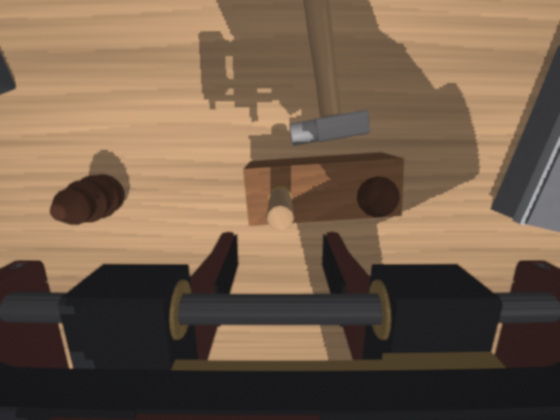

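The stylus top is at (280,216), centred between the open fingers. The awl is clear at (378,197). Descend and grip.

>>> {"fn": "servo_tool", "kwargs": {
  "deltas": [
    [[1.5,0,30],[0,0,0]],
    [[1.5,0,60],[0,0,0]],
    [[1.5,0,90],[0,0,0]],
    [[1.5,0,107],[0,0,0]],
    [[1.5,0,107],[0,0,0]]
  ]
}}

```text
t: 6.75
ee_pos: [509.6, 271.4, 89.6]
orientation: [3.138, -0.004, -0.01]
ft_force: [-0.4, -0.7, 0.6]
width: 52.8
grasp_force: 0.0
```

>>> {"fn": "servo_tool", "kwargs": {
  "deltas": [
    [[0,0,0],[0,0,0]],
    [[0,0,0],[0,0,0]],
    [[0,0,0],[0,0,0]],
    [[0,0,0],[0,0,0]],
    [[0,0,0],[0,0,0]]
  ],
  "grip": 1
}}

```text
t: 7.17
ee_pos: [512.7, 274.5, 94.4]
orientation: [-3.141, 0.0, -0.003]
ft_force: [0.4, 0.4, 0.5]
width: 22.7
grasp_force: 0.0
```

>>> {"fn": "servo_tool", "kwargs": {
  "deltas": [
    [[0,0,0],[0,0,0]],
    [[0,0,0],[0,0,0]],
    [[0,0,0],[0,0,0]]
  ]
}}

```text
t: 7.42
ee_pos: [512.6, 274.5, 94.3]
orientation: [-3.141, -0.0, -0.003]
ft_force: [0.4, -1.5, 6.1]
width: 21.8
grasp_force: 30.0
```

>>> {"fn": "servo_tool", "kwargs": {
  "deltas": [
    [[0,0,-20],[0,0,0]],
    [[0,0,-50],[0,0,0]],
    [[0,0,-85],[0,0,0]],
    [[0,0,-115],[0,0,0]],
    [[0,0,-130],[0,0,0]]
  ]
}}

```text
t: 7.83
ee_pos: [513.3, 275.1, 227.3]
orientation: [-3.139, -0.0, -0.007]
ft_force: [1.0, 1.0, -0.6]
width: 21.8
grasp_force: 30.0
```

>>> {"fn": "servo_tool", "kwargs": {
  "deltas": [
    [[8,25,0],[0,0,0]],
    [[18,60,0],[0,0,0]],
    [[28,96,0],[0,0,0]],
    [[38,132,0],[0,0,0]],
    [[45,168,0],[0,0,0]]
  ]
}}

```text
t: 8.25
ee_pos: [557.3, 104.8, 223.5]
orientation: [-3.141, -0.001, -0.001]
ft_force: [1.1, -0.4, -0.4]
width: 21.9
grasp_force: 30.0
```

>>> {"fn": "servo_tool", "kwargs": {
  "deltas": [
    [[10,37,0],[0,0,0]],
    [[20,74,0],[0,0,0]],
    [[30,111,0],[0,0,0]],
    [[38,148,0],[0,0,0]],
    [[45,185,0],[0,0,0]]
  ]
}}

```text
t: 8.67
ee_pos: [602.1, -80.6, 223.4]
orientation: [-3.142, 0.0, -0.001]
ft_force: [-0.4, 0.5, -1.2]
width: 21.5
grasp_force: 30.0
```

>>> {"fn": "servo_tool", "kwargs": {
  "deltas": [
    [[0,32,0],[0,0,0]],
    [[0,65,15],[0,0,0]],
    [[0,65,40],[0,0,0]],
    [[0,65,46],[0,0,0]],
    [[0,65,46],[0,0,0]]
  ]
}}

```text
t: 9.08
ee_pos: [600.0, -143.4, 175.0]
orientation: [-3.14, 0.002, 0.007]
ft_force: [-0.7, -0.6, -1.5]
width: 21.6
grasp_force: 30.0
```

>>> {"fn": "servo_tool", "kwargs": {
  "deltas": [
    [[0,0,0],[0,0,0]],
    [[0,0,0],[0,0,0]],
    [[0,0,0],[0,0,0]]
  ]
}}

```text
t: 9.33
ee_pos: [602.7, -143.0, 178.5]
orientation: [3.141, 0.002, 0.003]
ft_force: [0.2, 0.4, -0.5]
width: 21.3
grasp_force: 30.0
```

Run:
```python
from h import *
print(ctrl.get_obs()['ee_pos'])
for n in ('wrist','scene'):
  im=get_image(n); P=pts(im); cv2.imwrite(f'pics/{n}3.png',im['frame'])
  for s in finder.silhouettes('stylus',im)[:2]:
    m=s['mask']&(im['depth']>0); p=P[m]; r=np.array(s['rect'])*[560,420,560,420]
    print(n,round(s['score'],2),r.round(),np.median(p,0).round(1),np.percentile(p,3,0).round(),np.percentile(p,97,0).round(),len(p))
    for z in range(85,185,10):
        q=p[abs(p[:,2]-z)<5]
        if len(q)>3: print(z,q.mean(0).round(1),len(q))
a=cv2.imread('pics/wrist3.png'); b=cv2.imread('pics/scene3.png')[110:260,120:320]
cv2.imwrite('pics/wc3.png',a[90:320,170:390].repeat(2,0).repeat(2,1)); cv2.imwrite('pics/sc3.png',cv2.resize(b,None,fx=4,fy=4,interpolation=cv2.INTER_CUBIC))
```

```text
[ 602.74915001 -142.96058306  178.54964273]
wrist 0.78 [279. 251.  44.  89.] [ 610.7 -143.2  210.3] [ 604. -153.  122.] [ 613. -133.  230.] 2900
95 [ 604.3 -143.4   96.8] 14
105 [ 604.2 -143.   104.7] 24
115 [ 604.2 -143.   114.9] 31
125 [ 604.6 -143.   123.5] 18
155 [ 611.5 -143.2  157.3] 85
165 [ 610.3 -142.8  165. ] 233
175 [ 610.7 -143.3  175.2] 186
scene 0.69 [194. 206.  17.  35.] [ 609.3 -140.2  189.1] [ 599. -150.  104.] [ 612. -133.  232.] 211
105 [ 601.8 -140.9  105.2] 7
115 [ 602.1 -141.3  115.4] 7
125 [ 602.1 -140.5  124.9] 6
135 [ 601.7 -140.9  135.5] 9
155 [ 609.  -136.8  158.3] 7
165 [ 609.3 -139.4  165.4] 25
175 [ 609.3 -140.7  175.1] 20
```

View pics/wrist3.png

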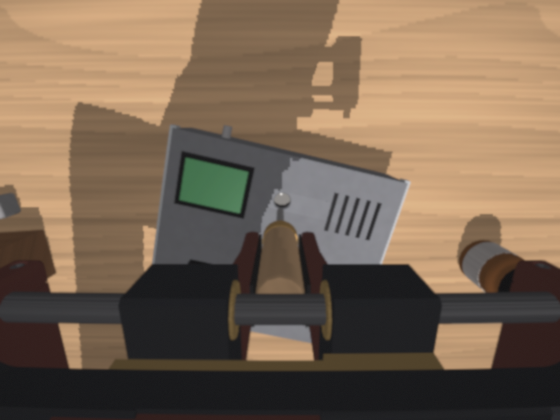

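View pics/sc3.png

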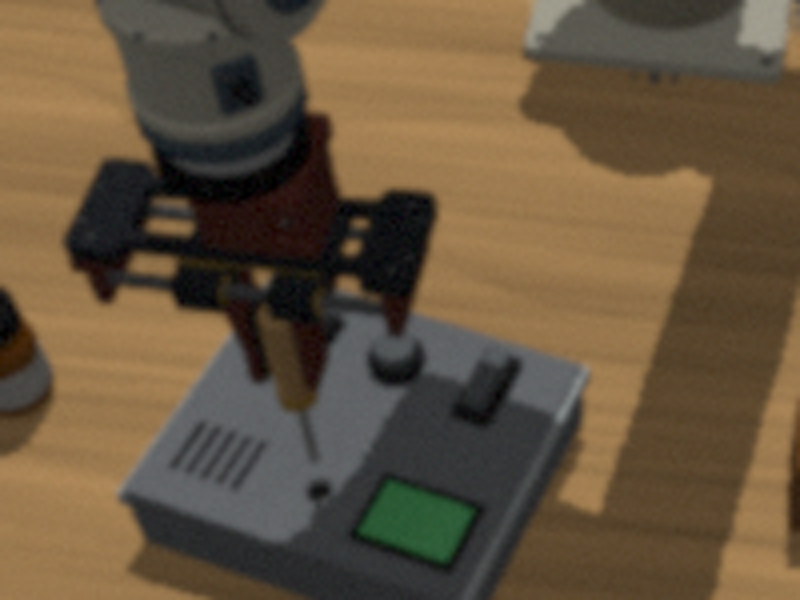

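The wrist view shows the hole at (282,198), with the shank just in front of it. In the scene crop the hole is at (318,489), and the stylus is upright. I'll measure the hole against the shank.

Run:
```python
from h import *
im=get_image('wrist'); g=cv2.cvtColor(im['frame'],cv2.COLOR_BGR2GRAY)
P=pts(im)
print(g[186:212,270:296])
for z in (60,36): print('wrist',z,at_z(im,282,198,z).round(1))
sub=P[186:212,270:296,2].round(); print(sub.astype(int)[::2])
s=get_image('scene'); print('scene rim', at_z(s,120+318.5/4-.5,110+489.5/4-.5,58).round(1))
t=get_image('top'); gt=t['frame'][178:195,336:352].mean(2).astype(int); print(gt)
```

```text
[[ 82  82  81  81  81  81  81  81  81  81  81  81  84  96 117 130 134 134
  134 135 135 135 135 136 136 136]
 [ 82  82  81  82  83  83  83  83  82  81  82  82  85  98 118 131 134 134
  134 135 135 135 136 136 136 136]
 [ 82  81  82  86  94  98  98  95  88  83  82  86  94 107 123 132 134 135
  134 135 135 136 136 136 136 136]
 [ 82  81  83  93 110 120 121 115 101  89  86  94 109 121 130 134 135 135
  135 135 136 136 136 137 137 137]
 [ 82  82  84  97 120 132 135 129 115 106 104 108 121 130 134 135 135 135
  135 135 136 136 137 137 137 137]
 [ 83  82  84  98 122 136 138 135 131 132 134 131 131 132 133 135 135 136
  136 136 136 137 137 137 138 137]
 [ 82  83  84  99 121 135 136 135 143 159 165 152 139 134 133 133 133 136
  137 138 138 138 138 138 138 137]
 [ 83  83  86 100 120 131 133 136 150 174 181 164 145 137 135 133 133 133
  136 139 140 141 140 140 139 138]
 [ 83  88  96 108 121 129 133 137 147 162 166 155 143 140 138 137 134 132
  132 136 140 142 142 141 141 140]
 [ 85  95 111 122 128 131 135 139 141 144 145 143 141 139 139 138 137 133
  130 133 138 141 142 142 142 142]
 [ 85  97 
[... 3689 characters left out ...]
  73  72  70  69 127 151 147]
 [ 40  39  36  35  81  72  73  74  75  70  73  71  68 136 148 146]
 [ 47  51  52  52  72  72  73  73  74  74  70  72  72 141 147 143]
 [ 43  39  43  51  70  73  72  71  72  75  72  69  81 145 150 147]
 [ 53  53  53  50  69  75  73  75  72  71  72  69  95 151 145 149]
 [ 68  67  64  72  74  71  71  72  72  76  72  68 114 149 146 148]
 [ 65  65  77  86  74  72  73  73  72  75  71  65 122 148 143 148]
 [ 64  64 117  88  73  69  74  74  72  73  71  66 133 149 147 149]
 [ 61  77 114  77  68  71  72  71  76  69  71  68 134 148 146 147]
 [ 63 115 110  73  72  71  71  73  75  72  69  75 145 147 147 149]
 [ 64 105 105  72  71  72  72  70  71  70  69  89 150 146 148 151]]
```

>>> {"fn": "servo_tool", "kwargs": {
  "deltas": [
    [[0,2.3,8],[0,0,0]],
    [[0,2.3,18],[0,0,0]],
    [[0,2.3,28],[0,0,0]],
    [[0,2.3,36],[0,0,0]],
    [[0,2.3,44],[0,0,0]]
  ]
}}

```text
t: 10.1
ee_pos: [601.3, -146.0, 131.5]
orientation: [-3.141, 0.001, 0.002]
ft_force: [-0.7, 0.3, -0.8]
width: 21.2
grasp_force: 30.0
```

>>> {"fn": "servo_tool", "kwargs": {
  "deltas": [
    [[0,0,2],[0,0,0]],
    [[0,0,4],[0,0,0]],
    [[0,0,4],[0,0,0]]
  ]
}}

```text
t: 10.35
ee_pos: [601.7, -146.0, 128.7]
orientation: [-3.141, 0.0, 0.001]
ft_force: [0.8, 0.7, 0.2]
width: 21.2
grasp_force: 30.0
```

>>> {"fn": "servo_tool", "kwargs": {
  "deltas": [
    [[0,0,4],[0,0,0]],
    [[0,0,7],[0,0,0]],
    [[0,0,10],[0,0,0]],
    [[0,0,13],[0,0,0]],
    [[0,0,13],[0,0,0]]
  ]
}}

```text
t: 10.77
ee_pos: [602.2, -146.2, 116.2]
orientation: [3.141, -0.0, 0.001]
ft_force: [0.4, -0.1, 4.3]
width: 21.8
grasp_force: 30.0
```

>>> {"fn": "servo_tool", "kwargs": {
  "deltas": [
    [[0,0,2],[0,0,0]],
    [[0,0,4],[0,0,0]],
    [[0,0,5],[0,0,0]],
    [[0,0,5],[0,0,0]],
    [[0,0,5],[0,0,0]]
  ]
}}

```text
t: 11.18
ee_pos: [602.9, -146.3, 113.6]
orientation: [3.141, -0.0, 0.004]
ft_force: [-3.5, 1.3, 19.7]
width: 21.6
grasp_force: 30.0
```

>>> {"fn": "servo_tool", "kwargs": {
  "deltas": [
    [[0,0,-0.5],[0,0,0]],
    [[0,0,-0.5],[0,0,0]],
    [[0,0,-0.5],[0,0,0]],
    [[0,0,-0.5],[0,0,0]],
    [[0,0,-0.5],[0,0,0]]
  ]
}}

```text
t: 11.6
ee_pos: [602.8, -146.3, 113.8]
orientation: [3.141, -0.0, 0.003]
ft_force: [-2.8, 0.6, 16.4]
width: 21.5
grasp_force: 30.0
```

Run:
```python
from h import *
s=get_image('scene');cv2.imwrite('pics/sc4.png',cv2.resize(s['frame'][110:260,120:320],None,fx=4,fy=4,interpolation=cv2.INTER_CUBIC))
for _ in range(6): get_image('top')
o=ctrl.get_obs();print(o['ee_pos'],o['ft_force'],o['grasp_force'])
```

```text
[ 602.80434989 -146.32502532  113.76329241] [-1.82897986  1.23723852 15.6912786 ] 30.003976821899414
```

View pics/sc4.png

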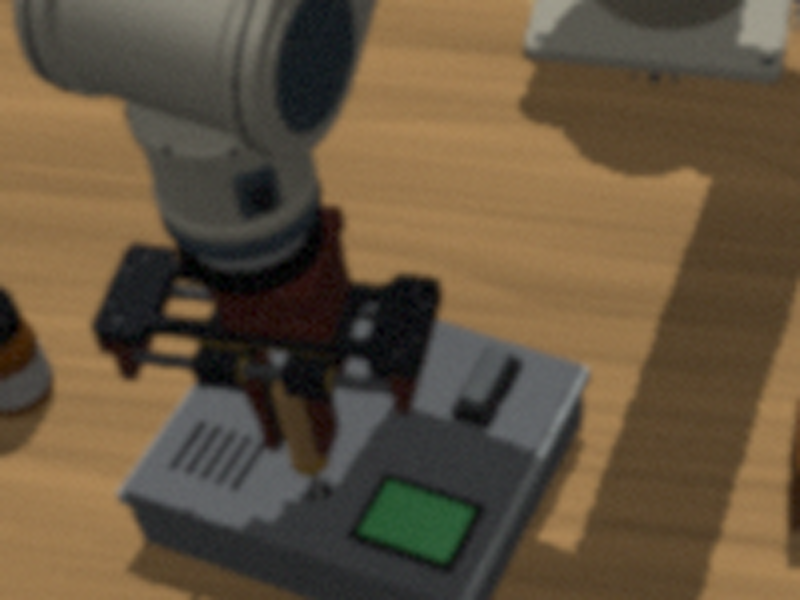

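The shank is in the hole at (318,490) and the button is held against its stop with about 16 N. The bar key is up at (488,380). The other two are hidden behind the gripper, and nothing is touching them. Handing in now.

```bash
python3 -c "
from workcell import close_job; print(close_job())"
```

```text
the job is handed in; nothing more can be done
None
```

I pressed the round, square and bar keys in order, then put the stylus through the hole and handed the job in with it holding the reset button on its stop at about 16 N; the hand-in reported no verdict.

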